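# Pull an espresso: cup under the spout, pod clamp over centre and back

## Task

Make me an espresso: slide the glass cup along the drip tray under the machine's spout without lifting or tipping it, then swing the lift-up handle forward and down over its centre so that it locks on the pod, and take your hand off while the shot runs. Then swing the handle back up to fully open to release the pod, leaving the cup under the spout and the other things on the bar alone.

Things in the scene. Friction and masses are not known exactly. Their poses are not given: they have to be found in the camera images.
- machine: Red pod coffee machine, fixed to the bar, 375 long, 130 wide, 205 high without its handle. Origin on the bar's surface straight below the spout; x points from its open front to its back (the front faces the robot, roughly), y to its left, z up. The column's front stands at x +55 mm; a clear water tank (to z 204) stands behind, x 130 to 220.
- lane (a point): Middle of the drip tray's top at the front edge, in machine frame x -155, y 0, z 20 mm. The black tray runs from here to x 80, 130 wide, flat top at z 20. On it two steel guides, 12 high, from x -150 to 40, leave a straight lane 68 wide (y -34 to 34) in which the cup slides.
- head (a point): Middle of the lower front edge of the brew head, the overhang above the lane: machine frame x -40, y 0, z 122 mm. The head runs from here back to x 130, y -65 to 65, z 122 to 192. On top of it lies a brass-coloured pod 50 across, centre x 6, its top at z 208.
- spout (a point): Middle between the twin nozzles, at their lower ends: 110 above the bar, 90 above the drip tray, on the vertical axis through the machine's origin.
- clamp_hinge (a point): Middle of the handle's hinge axis (which runs along the machine's y): 60 behind the spout axis, 195 above the bar.
- clamp (a joint): Angle of the lift-up clamp handle, rad: 0 = shut, locked on the pod; 1.4 = fully open at its stop, leaning a little back (as at the start). An over-centre mechanism drives it shut below about 0.6 and open above, about 3 to 6 N at the bar. Shut, the grip bar lies 122 mm in front of the hinge and 40 above it; a growing angle lifts it up and back, radius 128.
- clamp_bar (a point): Centre of the handle's black round grip bar: 14 mm thick, along the machine's y, 100 free between two side arms (8 by 16 in section) that run to the hinge. Shut, it stands 43 above the head's top and 22 in front of the head; a rubber press pad 46 across sits between the arms, its centre 68 nearer the hinge.
- cup: Empty greenish glass espresso cup, 75 high, 62 across at the foot and 64 at the rim, wall 4, about 160 g, no handle. Origin at the centre of its underside, z up. Starts standing in the lane in front of the brew head.
- jug: Steel frothing jug, 80 across, 95 high, with a wire handle to its own +y; origin at the centre of its underside. Bystander.
- jar: Amber glass sugar jar with wooden lid, 72 across, 110 high; origin at the centre of its underside. Bystander.
- coaster: Round cork coaster, 96 across, 8 thick, lying on the bar; origin at the centre of its underside. Bystander.

How it is judged:
By the outcome, as a careful person would: the job done as asked, in the order asked, and still so for the second after the job is handed in, with the robot touching nothing.
It also fails if it takes over 67 s, if anything falls off the work surface, if the arm or the gripper's body presses on something with over 40 N, if the wrist force passes 120 N, or if a joint passes its speed limit or range.

## Robot

A 6-joint arm with a two-finger parallel gripper is mounted at the origin on the work surface. World frame = base frame: x ahead of the robot, y to its left, z up, the work surface at z = 0. Lengths are in mm, angles in degrees, forces in N, time in s.
With the tool pointing down it reaches from about 250 to 775 mm from the base axis. Payload 4 kg.
Tool frame: the origin (TCP) lies midway between the tips of the shut fingers; the grasp point (between the pads) lies bot.tcp_to_grasp behind it (bot.tcp_to_grasp is the distance from the TCP to the grasp point, in mm); z points along the fingers, y is the direction in which the jaws open and shut (so a half turn about z gives the same grasp; the last joint's range is limited). The gripper opens to 85 mm and grips with 20 to 120 N. Pads are 22 mm wide; open, the fingers measure 114 mm over their backs; the gripper's body (76 mm by 85 mm) begins 54 mm behind the grasp point. The pads swing forward as they close: fully open they stand 13 mm farther back than shut.
Start: joints at [63.306, 4.996, 78.535, -0, 96.463, -5.907], TCP at [195.201, 514.212, 231.341] pointing down, gripper open.
Joint ranges: [-177.83, 177.83], [-43.37, 116.18], [15.69, 146.23], [-61.86, 241.86], [9.47, 152.12], [-147.06, 147.06]. Speed limits (degrees/s): [159.86, 159.86, 180, 180, 180, 180].

## Interface

Orientations are given as [roll, pitch, yaw] about the fixed x, y, z axes, in that order (R = Rz(yaw) Ry(pitch) Rx(roll)).
In Python, from station import bot, camera, workorder gives the robot as it stands. The module is installed in compiled form; this text tells all that it offers.
- The arm moves only by the shell command python3 -m jog 'ROWS' [FORCE]. ROWS is JSON, one flat list of numbers, 7 for each row, row after row: the shift along the tool's x, y, z in mm, then the turn, a rotation vector about the tool's x, y, z in rad, then the opening, from 0 (shut) to 1 (fully open). A call has 1 to 12 rows; each row shifts and turns the commanded pose from where the row before left it, along the tool's axes as they then stand; what a row does not reach is not made up. A row lasts 1/12 s, in which the tool goes at most 41.7 mm and 7.16 degrees, less where a joint would pass 70% of its speed; a pose out of reach is approached as far as the arm can. A call with a gripper value outside its range is refused whole. The fingers move at their own pace and stop on an object; FORCE is the grip in N (left out, the last holds). Time passes only in rows, so rows that do not move let the fingers close. It gives the time, the measured TCP pose, the force and the opening at its end, in the units of the state.
- bot.read_state(): the state, without advancing time (a new reading comes with each control period).
- camera(name): name is "side" or "top" or "wrist"; returns a dict with "frame" (400x640x3 uint8, red, green, blue), "fx", "fy", "cx", "cy" (pixels), "world_from_camera" (4x4, takes a point from camera to world coordinates); the wrist camera has in their place "T_tool_cam" (4x4, takes a point from camera to tool coordinates, whose origin is the TCP and whose axes are the flange's). Camera axes: x right, y down, z forward; pixel columns grow to the right and rows downward; lengths in mm; the calibration is good to about 2 mm. A picture is of the moment at which its call begins: read the wrist's pose just before it. There is no depth.
- workorder.close_job(): hands the job in, once; it reports no verdict.
The state is a dict: "time": time; "joint_positions": joint angles; "dq": joint speeds; "effort": joint torques, N m; "eef_pos": TCP position; "orientation": TCP orientation; "ft_force": force on the tool from outside, world axes, zero at the start; "ft_torque": the same for the moment, N m; "opening": finger opening in mm.
Only numpy, scipy, OpenCV 4.12 (cv2) and the standard library are available. Lean on these libraries where they do the work, as an engineer would, in place of code of your own. Each camera call takes 0.05 s, during which the arm holds its last target. There are 200 camera calls.

## Working session

There is one attempt and no reset: what is moved stays moved. The work goes in short steps, Python scripts to look and compute and a shell command to move; the robot and the scene stay as the last step left them, time stands still between calls to the robot, and variables do not carry over. Pictures are saved under pics/ and viewed, about 8 in all and at most 12, crops included, and the job is handed in when it is done.

```bash
mkdir -p pics
python3 - <<'E'
from station import bot,camera
import cv2,numpy as np,json
s=bot.read_state();print({k:np.round(v,2).tolist() for k,v in s.items()},bot.tcp_to_grasp)
for n in("side","top"):
    c=camera(n);cv2.imwrite(f"pics/{n}0.png",c["frame"][:,:,::-1])
    print(n,c["fx"],c["fy"],c["cx"],c["cy"],np.round(c["world_from_camera"],4).tolist())
    np.savez(f"{n}.npz",**{k:v for k,v in c.items()})
c=camera("wrist");print(np.round(c["T_tool_cam"],3).tolist(),c["fx"])
E
```

```text
{'time': 0.0, 'joint_positions': [63.31, 5.04, 78.63, 0.0, 96.46, -5.91], 'dq': [0.13, 0.01, -0.0, -0.02, 0.07, 0.06], 'effort': [-0.0, -35.19, -31.33, -0.0, 0.01, 0.0], 'eef_pos': [194.96, 513.75, 230.13], 'orientation': [-179.87, -0.01, 159.21], 'ft_force': [0.56, 0.29, -0.18], 'ft_torque': [-0.02, -0.01, 0.01], 'opening': 85.21} 18.700000000000003
side 381.61055035976256 381.61055035976256 317.9672032739913 194.95411126191132 [[0.8359, -0.4218, 0.3513, 334.7678], [-0.5488, -0.6267, 0.5532, -329.8784], [-0.0131, -0.6552, -0.7553, 724.0138], [0.0, 0.0, 0.0, 1.0]]
top 423.59544582336974 423.59544582336974 315.1096305558565 204.39578899633779 [[-0.0238, -0.9916, 0.1273, 498.6194], [-0.9995, 0.021, -0.0233, 62.8015], [0.0204, -0.1278, -0.9916, 1065.8234], [0.0, 0.0, 0.0, 1.0]]
[[0.001, -0.966, -0.259, 65.249], [1.0, 0.001, 0.0, -0.258], [-0.0, -0.259, 0.966, -143.471], [0.0, 0.0, 0.0, 1.0]] 346.6205883070529
```

View pics/side0.png

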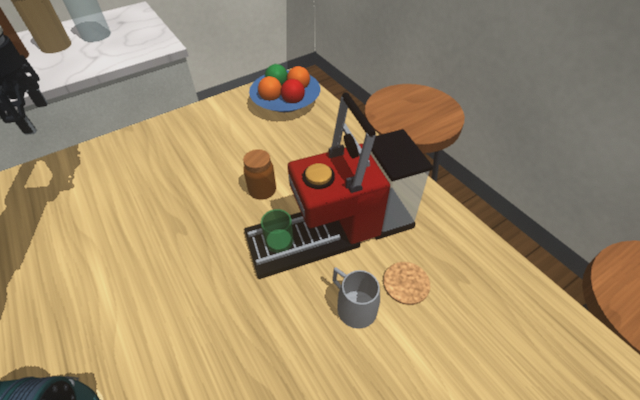

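View pics/top0.png

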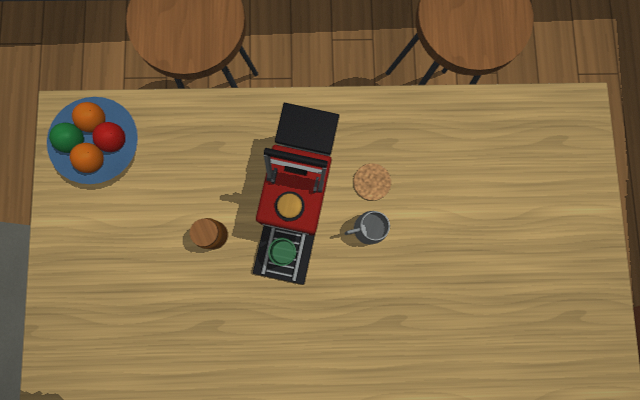

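The top view shows the machine around (295,190), front tray edge about (253,274)–(304,284), pod (289,206) and cup (283,251). The jar is at (208,233), jug at (373,227), coaster at (372,182). I'll enlarge the machine in both views.

Run:
```python
import cv2,numpy as np
t=cv2.imread("pics/top0.png")[95:290,235:350];s=cv2.imread("pics/side0.png")[85:280,235:385]
f=lambda a:cv2.resize(a,None,fx=3,fy=3,interpolation=cv2.INTER_CUBIC)
cv2.imwrite("pics/crop1.png",np.hstack([f(t),f(s)]))
```

```text
(no output)
```

View pics/crop1.png

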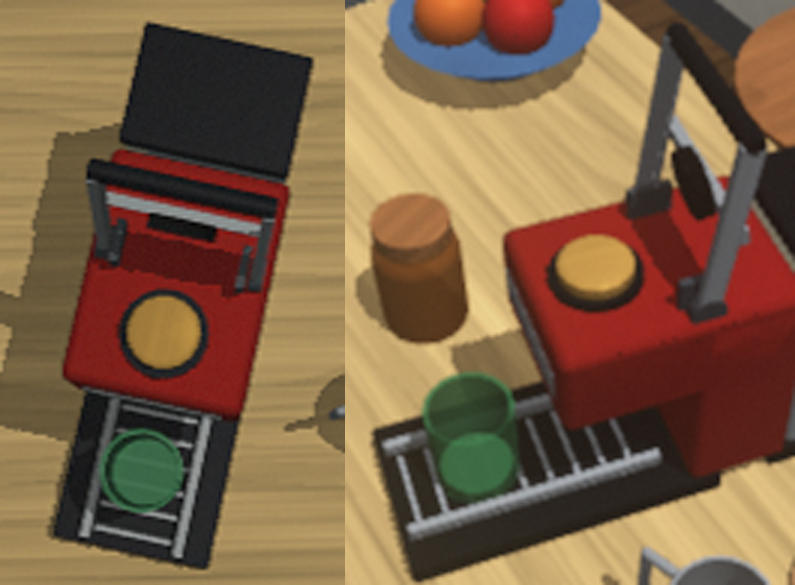

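```bash
cat > h.py <<'E'
import numpy as np
from scipy.optimize import least_squares
C={n:dict(np.load(n+".npz")) for n in("top","side")}
def proj(n,P):
    c=C[n];W=c["world_from_camera"];p=(np.atleast_2d(P)-W[:3,3])@W[:3,:3]
    return np.c_[c["fx"]*p[:,0]/p[:,2]+c["cx"],c["fy"]*p[:,1]/p[:,2]+c["cy"]]
def onz(n,uv,z):
    c=C[n];W=c["world_from_camera"];d=W[:3,:3]@[(uv[0]-c["cx"])/c["fx"],(uv[1]-c["cy"])/c["fy"],1]
    return W[:3,3]+d*(z-W[2,3])/d[2]
def px(n,u,v): 
    o=(235,95) if n=="top" else (235-115,85)
    return np.array([(u+.5)/3-.5+o[0],(v+.5)/3-.5+o[1]])
def M(q,P):
    a=q[2];return np.array([q[0]+P[0]*np.cos(a)-P[1]*np.sin(a),q[1]+P[0]*np.sin(a)+P[1]*np.cos(a),P[2]])
E
python3 - <<'E'
from h import *
ob=[("top",52,537,-155,65,20),("top",208,568,-155,-65,20),("top",163,331,6,0,208),("top",230,42,220,0,204),("top",183,188,78.7,0,321.6),
("side",378,430,-155,65,20),("side",418,578,-155,-65,0),("side",598,265,6,0,208),("side",717,88,78.7,0,321.6)]
f=lambda q:np.concatenate([proj(n,M(q,P))[0]-px(n,u,v) for n,u,v,*P in ob])
r=least_squares(f,[500,100,-.2],loss="soft_l1",x_scale=[100,100,1])
print(r.x,np.degrees(r.x[2]));print(f(r.x).reshape(-1,2).round(1))
q=r.x;np.save("q.npy",q)
for n,u,v,z in(("top",142,470,95),("side",470,407,95),("side",478,468,26)):
    w=onz(n,px(n,u,v),z);a=q[2];d=w[:2]-q[:2]
    print(n,w.round(1),"machine",(d@[np.cos(a),np.sin(a)]).round(1),(d@[-np.sin(a),np.cos(a)]).round(1))
for n,p,z in(("jar",(208,233),110),("jug",(374,227),95),("coaster",(372,182),8)): 
    w=onz("top",p,z);a=q[2];d=w[:2]-q[:2];print(n,w.round(0),(d@[np.cos(a),np.sin(a)]).round(),(d@[-np.sin(a),np.cos(a)]).round())
E
```

```text
[ 6.03112768e+02  9.69549936e+01 -2.37365487e-01] -13.600040634377267
[[-0.4 -0.6]
 [-0.1  0.5]
 [ 0.2 -0.2]
 [ 0.2 -1.7]
 [-0.1  0.3]
 [-1.6 -0. ]
 [-0.1  3.3]
 [ 0.3 -1.4]
 [ 0.   0.3]]
top [517.2 117.9  95. ] machine -88.5 0.2
side [517.8 120.9  95. ] machine -88.5 3.2
side [515.4 118.1  26. ] machine -90.2 -0.1
jar [562. 282. 110.] -84.0 170.0
jug [568. -94.  95.] 11.0 -194.0
coaster [ 689. -108.    8.] 131.0 -179.0
```

```bash
cat > plan.py <<'E'
from h import *
from scipy.spatial.transform import Rotation as R
from station import bot
q=np.load("q.npy");A=np.degrees(q[2])
def cur():
    s=bot.read_state();return np.array(s["eef_pos"]),R.from_euler("xyz",s["orientation"],degrees=True),s
def plan(P,tilt=0):
    """target TCP in machine frame, tilt from down towards machine +x; tool x = machine +y"""
    p,r,s=cur();T=R.from_euler("xyz",[180,0,A+90],degrees=True)*R.from_rotvec([-np.radians(tilt),0,0])
    d=p-[q[0],q[1],0];m=R.from_euler("z",-q[2]).apply(d)
    print("t",round(s["time"],2),"mach TCP",m.round(1),"F",np.round(s["ft_force"],1),"open",round(s["opening"],1))
    dw=M(q,P)-p
    print(" turn",(r.inv()*T).as_rotvec().round(4)," shift now",r.inv().apply(dw).round(1)," shift after turn",T.inv().apply(dw).round(1),"len",np.linalg.norm(dw).round())
E
python3 -m jog '[0,0,0,0,0,0.12,0, 0,0,0,0,0,0.12,0, 0,0,0,0,0,0.12,0, 0,0,0,0,0,0.12,0, 0,0,0,0,0,0.12,0, 0,0,0,0,0,0.12,0, 0,0,0,0,0,0.12,0, 0,0,0,0,0,0.12,0, 0,0,0,0,0,0.12,0, 0,0,0,0,0,0.12,0, 0,0,0,0,0,0.12,0, 0,0,0,0,0,0.12,0]' 30
python3 -c "
from plan import *
plan([-165,0,150],45)
plan([-165,0,42],45)"
```

```text
time: 1.15
eef_pos: [195.1, 514.0, 230.8]
orientation: [-180.0, 0.1, 76.4]
ft_force: [-0.9, 0.4, 0.4]
opening: -0.3
t 1.15 mach TCP [-494.6  309.4  230.8] F [-0.9  0.4  0.4] open -0.3
 turn [-7.856e-01  1.100e-03 -2.000e-04]  shift now [-309.2  329.8   81. ]  shift after turn [-309.4  175.9  290.2] len 459.0
t 1.15 mach TCP [-494.6  309.4  230.8] F [-0.9  0.4  0.4] open -0.3
 turn [-7.856e-01  1.100e-03 -2.000e-04]  shift now [-309.1  329.9  189. ]  shift after turn [-309.4   99.6  366.6] len 490.0
```

```bash
python3 -m jog '[-25.8,27.5,6.7,0,0,0,0, -25.8,27.5,6.7,0,0,0,0, -25.8,27.5,6.7,0,0,0,0, -25.8,27.5,6.7,0,0,0,0, -25.8,27.5,6.7,0,0,0,0, -25.8,27.5,6.7,0,0,0,0, -25.8,27.5,6.7,0,0,0,0, -25.8,27.5,6.7,0,0,0,0, -25.8,27.5,6.7,0,0,0,0, -25.8,27.5,6.7,0,0,0,0, -25.8,27.5,6.7,0,0,0,0, -25.8,27.5,6.7,0,0,0,0]'
python3 -m jog '[0,0,0,-0.1122,0,0,0, 0,0,0,-0.1122,0,0,0, 0,0,0,-0.1122,0,0,0, 0,0,0,-0.1122,0,0,0, 0,0,0,-0.1122,0,0,0, 0,0,0,-0.1122,0,0,0, 0,0,0,-0.1122,0,0,0]'
python3 -c "
from plan import *
plan([-165,0,42],45)"
```

```text
time: 2.15
eef_pos: [445.6, 135.3, 150.4]
orientation: [-180.0, -0.0, 76.7]
ft_force: [1.3, -0.4, -0.6]
opening: -0.1
time: 2.73
eef_pos: [445.0, 137.2, 151.8]
orientation: [134.6, -0.1, 76.7]
ft_force: [0.0, -1.1, -0.4]
opening: 0.2
t 2.73 mach TCP [-163.1    1.9  151.8] F [ 0.  -1.1 -0.4] open 0.2
 turn [ 0.0063 -0.006   0.0025]  shift now [ -2.2 -79.4  75.8]  shift after turn [ -1.9 -79.   76.3] len 110.0
```

```bash
python3 -m jog '[-0.4,-15.9,15.2,0,0,0,0, -0.4,-15.9,15.2,0,0,0,0, -0.4,-15.9,15.2,0,0,0,0, -0.4,-15.9,15.2,0,0,0,0, -0.4,-15.9,15.2,0,0,0,0]'
python3 - <<'E'
from plan import *
from station import camera
import cv2
plan([-135,0,42],45)
f=camera("side")["frame"][130:290,200:400,::-1]
cv2.imwrite("pics/s1.png",cv2.resize(f,None,fx=3.5,fy=3.5,interpolation=cv2.INTER_CUBIC))
E
```

```text
time: 3.15
eef_pos: [441.9, 135.8, 40.0]
orientation: [135.0, -0.0, 76.7]
ft_force: [0.3, -0.3, -0.4]
opening: 0.1
t 3.15 mach TCP [-165.9   -0.2   40. ] F [ 0.3 -0.3 -0.4] open 0.1
 turn [ 0.     -0.0046  0.0036]  shift now [ 0.  23.2 20.4]  shift after turn [ 0.2 23.2 20.4] len 31.0
```

View pics/s1.png

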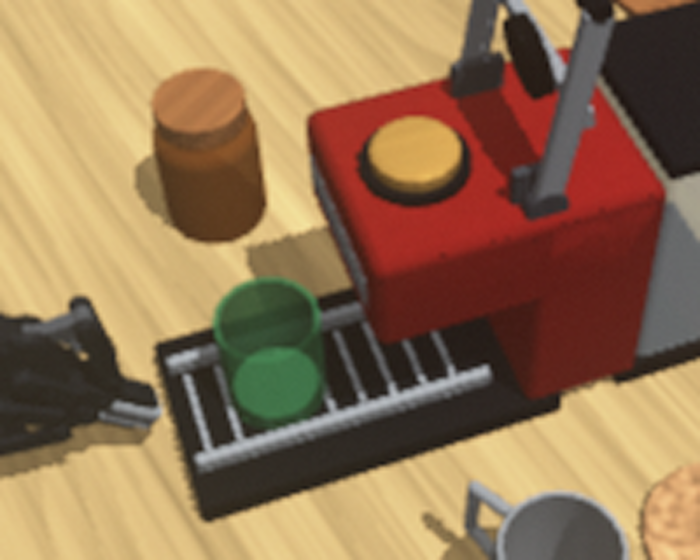

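The fingers sit in line with the lane in front of the cup at around (150,410). I'll approach and push slowly.

```bash
python3 -m jog '[0,4.2,4.2,0,0,0,0, 0,4.2,4.2,0,0,0,0, 0,4.2,4.2,0,0,0,0, 0,4.2,4.2,0,0,0,0, 0,2.8,2.8,0,0,0,0, 0,1.4,1.4,0,0,0,0, 0,1.4,1.4,0,0,0,0, 0,2.1,2.1,0,0,0,0, 0,2.8,2.8,0,0,0,0, 0,2.8,2.8,0,0,0,0, 0,2.8,2.8,0,0,0,0, 0,2.8,2.8,0,0,0,0]'
python3 -m jog '[0,2.8,2.8,0,0,0,0, 0,2.8,2.8,0,0,0,0, 0,2.8,2.8,0,0,0,0, 0,2.8,2.8,0,0,0,0, 0,2.8,2.8,0,0,0,0, 0,2.8,2.8,0,0,0,0, 0,2.8,2.8,0,0,0,0, 0,2.8,2.8,0,0,0,0, 0,1.4,1.4,0,0,0,0, 0,0.7,0.7,0,0,0,0]'
python3 - <<'E'
from plan import *
from station import camera
import cv2
plan([-39,0,42],45)
f=camera("side")["frame"][150:290,220:400,::-1]
g=camera("top")["frame"][150:290,235:335,::-1]
z=lambda a,k:cv2.resize(a,None,fx=k,fy=k,interpolation=cv2.INTER_CUBIC)
cv2.imwrite("pics/s2.png",np.hstack([z(f,2.8),z(g,2.8)]))
E
```

```text
time: 4.2
eef_pos: [491.7, 124.0, 40.8]
orientation: [135.0, 0.0, 76.7]
ft_force: [-1.7, -0.2, -0.5]
opening: 0.2
time: 5.03
eef_pos: [525.4, 115.9, 40.9]
orientation: [135.0, 0.0, 76.7]
ft_force: [-2.6, -0.1, 0.9]
opening: -0.1
t 5.03 mach TCP [-80.    0.1  40.9] F [-2.6 -0.1  0.9] open -0.1
 turn [-0.0002 -0.0035  0.0035]  shift now [-0.3 29.8 28.1]  shift after turn [-0.1 29.8 28.1] len 41.0
```

View pics/s2.png

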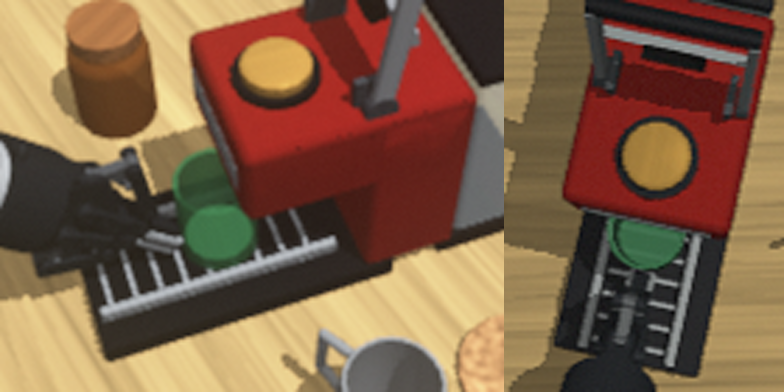

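Run:
```python
from plan import *
w=onz("side",[220+219.5/2.8-.5,150+235.5/2.8-.5],26);d=w-[q[0],q[1],0];print(R.from_euler("z",-q[2]).apply(d))
w=onz("top",[235+(641-504)/2.8-.5,150+269/2.8-.5],95);d=w-[q[0],q[1],0];print("front rim",R.from_euler("z",-q[2]).apply(d))
```

```text
[-45.44172182   3.53761645  26.        ]
front rim [-75.03779874  -0.11577517  95.        ]
```

```bash
python3 -m jog '[0,1.4,1.4,0,0,0,0, 0,2.8,2.8,0,0,0,0, 0,2.8,2.8,0,0,0,0, 0,2.8,2.8,0,0,0,0, 0,2.8,2.8,0,0,0,0, 0,2.8,2.8,0,0,0,0, 0,2.8,2.8,0,0,0,0, 0,2.8,2.8,0,0,0,0, 0,2.8,2.8,0,0,0,0, 0,2.8,2.8,0,0,0,0, 0,1.4,1.4,0,0,0,0, 0,1.4,1.4,0,0,0,0]'
python3 - <<'E'
from plan import *
from station import camera
import cv2
plan([-36,0,42],45)
z=lambda a,k:cv2.resize(a,None,fx=k,fy=k,interpolation=cv2.INTER_CUBIC)
f=camera("side")["frame"][170:270,240:380,::-1]
g=camera("wrist")["frame"][:,:,::-1]
cv2.imwrite("pics/s3.png",np.hstack([z(f,3),cv2.resize(g[:,60:560],(375,300))]))
E
```

```text
time: 6.13
eef_pos: [565.9, 106.3, 40.9]
orientation: [135.0, 0.0, 76.7]
ft_force: [-2.6, 0.5, 0.4]
opening: 0.1
t 6.13 mach TCP [-38.4   0.4  40.9] F [-2.6  0.5  0.4] open 0.1
 turn [-0.0002 -0.0036  0.0036]  shift now [-0.4  2.5  0.9]  shift after turn [-0.4  2.5  0.9] len 3.0
```

View pics/s3.png

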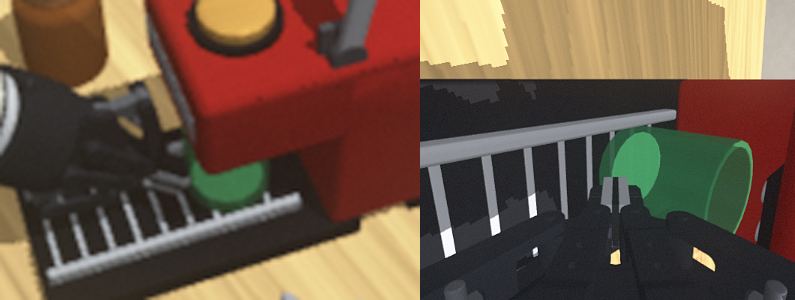

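Run:
```python
from plan import *
t=np.linspace(0,6.283,200)
for x in (-44,-6,-3,0,3):
  p=np.vstack([proj("side",M(q,[x+31*np.cos(a),31*np.sin(a),20])) for a in t])
  print(x,p[:,0].min().round(1),p[:,0].max().round(1),p[:,1].max().round(1))
```

```text
-44 285.3 313.0 247.9
-6 301.4 328.9 242.9
-3 302.7 330.2 242.5
0 304.0 331.4 242.1
3 305.2 332.6 241.7
```

```bash
python3 -m jog '[0,1.2,1.2,0,0,0,0, 0,1.2,1.2,0,0,0,0, 0,0,0,0,0,0,0, 0,-2.8,-2.8,0,0,0,0, 0,-7,-7,0,0,0,0, 0,-14,-14,0,0,0,0, 0,-14,-14,0,0,0,0, 0,-14,-14,0,0,0,0, 0,14,-20,0,0,0,0, 0,14,-20,0,0,0,0, 0,14,-20,0,0,0,0, 0,14,-20,0,0,0,0]'
python3 -c "
from plan import *
plan([-130,0,360],0)
"
```

```text
time: 7.23
eef_pos: [480.0, 126.9, 138.1]
orientation: [135.0, -0.0, 76.8]
ft_force: [0.4, -0.7, 0.3]
opening: 0.2
t 7.23 mach TCP [-126.7    0.2  138.1] F [ 0.4 -0.7  0.3] open 0.2
 turn [ 0.7855 -0.0032  0.006 ]  shift now [   0.   154.6 -159.2]  shift after turn [-2.000e-01 -3.300e+00 -2.219e+02] len 222.0
```

```bash
python3 -m jog '[0,25.8,-26.5,0,0,0,1, 0,25.8,-26.5,0,0,0,1, 0,25.8,-26.5,0,0,0,1, 0,25.8,-26.5,0,0,0,1, 0,25.8,-26.5,0,0,0,1, 0,25.8,-26.5,0,0,0,1]'
python3 -m jog '[0,0,0,0.1122,0,0,1, 0,0,0,0.1122,0,0,1, 0,0,0,0.1122,0,0,1, 0,0,0,0.1122,0,0,1, 0,0,0,0.1122,0,0,1, 0,0,0,0.1122,0,0,1, 0,0,0,0.1122,0,0,1]'
python3 -c "
from plan import *
plan([79,0,360],0)
plan([79,0,303],0)
"
```

```text
time: 7.73
eef_pos: [477.1, 127.3, 361.0]
orientation: [134.9, -0.1, 76.8]
ft_force: [0.2, 0.7, 0.0]
opening: 72.5
time: 8.32
eef_pos: [477.8, 127.4, 360.5]
orientation: [-179.9, -0.1, 76.7]
ft_force: [0.9, 0.5, -0.4]
opening: 85.1
t 8.32 mach TCP [-1.290e+02  1.000e-01  3.605e+02] F [ 0.9  0.5 -0.4] open 85.1
 turn [-0.0026 -0.0011  0.0057]  shift now [-1.30e+00  2.08e+02 -1.00e-01]  shift after turn [-1.00e-01  2.08e+02  5.00e-01] len 208.0
t 8.32 mach TCP [-1.290e+02  1.000e-01  3.605e+02] F [ 0.9  0.5 -0.4] open 85.1
 turn [-0.0026 -0.0011  0.0057]  shift now [ -1.3 208.1  56.9]  shift after turn [-1.00e-01  2.08e+02  5.75e+01] len 216.0
```

Now move above the bar (208 mm along tool y) and look.

```bash
python3 -m jog '[-0.2,26,0,0,0,0.0007,1, -0.2,26,0,0,0,0.0007,1, -0.2,26,0,0,0,0.0007,1, -0.2,26,0,0,0,0.0007,1, -0.2,26,0,0,0,0.0007,1, -0.2,26,0,0,0,0.0007,1, -0.2,26,0,0,0,0.0007,1, -0.2,26,0,0,0,0.0007,1, 0,0,0,0,0,0,1]'
python3 - <<'E'
from plan import *
from station import camera
import cv2
plan([79,0,303],0)
z=lambda a,k:cv2.resize(a,None,fx=k,fy=k,interpolation=cv2.INTER_CUBIC)
f=camera("side")["frame"][30:250,240:460,::-1]
g=camera("wrist")["frame"][:,:,::-1]
cv2.imwrite("pics/s4.png",np.hstack([z(f,1.5),cv2.resize(g[:,70:570],(412,330))]))
E
```

```text
time: 9.07
eef_pos: [683.5, 76.1, 353.9]
orientation: [-179.8, 0.1, 76.3]
ft_force: [1.1, -0.9, -1.9]
opening: 85.3
t 9.07 mach TCP [ 83.   -1.4 353.9] F [ 1.1 -0.9 -1.9] open 85.3
 turn [-0.004   0.0023 -0.0026]  shift now [ 1.5 -3.8 51. ]  shift after turn [ 1.4 -4.  50.9] len 51.0
```

View pics/s4.png

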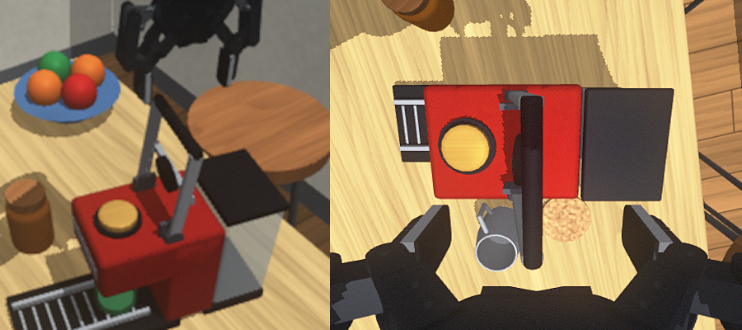

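The bar lies centred between the open jaws (bar column ~532, tips at 447 and 625). Descend and close lightly.

```bash
python3 -m jog '[0.3,-0.7,10,0,0,0,1, 0.3,-0.7,10,0,0,0,1, 0.3,-0.7,10,0,0,0,1, 0.3,-0.7,10,0,0,0,1, 0,-0.7,11,0,0,0,1, 0,0,0,0,0,0,1]'
python3 -m jog '[0,0,0,0,0,0,0.1, 0,0,0,0,0,0,0.1, 0,0,0,0,0,0,0.05, 0,0,0,0,0,0,0.05, 0,0,0,0,0,0,0.05, 0,0,0,0,0,0,0.05, 0,0,0,0,0,0,0.05, 0,0,0,0,0,0,0.05]' 25
python3 -c "
from plan import *
plan([79,0,303],0)
for a in np.arange(1.4,-.01,-.1):
  t=np.radians(18.16)+a; print(round(a,2),(60-128.4*np.cos(t)).round(1),(195+128.4*np.sin(t)).round(1))
"
```

```text
time: 9.67
eef_pos: [674.8, 80.2, 307.0]
orientation: [-179.8, 0.0, 76.5]
ft_force: [-0.1, 0.1, -0.5]
opening: 85.8
time: 10.33
eef_pos: [678.4, 79.0, 308.7]
orientation: [179.8, -0.1, 76.4]
ft_force: [5.1, -0.2, 1.6]
opening: 13.0
t 10.33 mach TCP [7.740e+01 2.000e-01 3.087e+02] F [ 5.1 -0.2  1.6] open 13.0
 turn [ 0.004  -0.0009 -0.0006]  shift now [-0.2  1.6  5.7]  shift after turn [-0.2  1.6  5.7] len 6.0
1.4 78.7 322.0
1.3 65.9 323.3
1.2 53.1 323.2
1.1 40.3 321.9
1.0 27.8 319.3
0.9 15.5 315.4
0.8 3.7 310.4
0.7 -7.5 304.2
0.6 -18.1 296.9
0.5 -27.9 288.6
0.4 -36.8 279.4
0.3 -44.7 269.3
0.2 -51.6 258.5
0.1 -57.4 247.0
-0.0 -62.0 235.0
```

```bash
python3 -m jog '[0,-6.4,-0.9,0,0,0,0.05, 0,-6.4,-0.4,0,0,0,0.05, 0,-6.4,0,0,0,0,0.05, 0,-6.4,0.1,0,0,0,0.05, 0,-12.8,1.3,0,0,0,0.05, 0,-12.5,2.6,0,0,0,0.05, 0,-12.3,3.9,0,0,0,0.05, 0,0,0,0,0,0,0.05]'
python3 -c "
from plan import *
plan([15.5,0,302],0)"
```

```text
time: 11.0
eef_pos: [614.4, 94.3, 303.5]
orientation: [179.9, -0.0, 76.4]
ft_force: [-1.0, -0.5, 7.2]
opening: 12.6
t 11.0 mach TCP [1.160e+01 1.000e-01 3.035e+02] F [-1.  -0.5  7.2] open 12.6
 turn [ 0.0022 -0.0005  0.0001]  shift now [-0.1  3.9  1.5]  shift after turn [-0.1  3.9  1.5] len 4.0
```

```bash
python3 -m jog '[0,-7.9,3.3,0,0,0,0.05, 0,-11.2,6,0,0,0,0.05, 0,-10.6,7.1,0,0,0,0.05, 0,-9.8,8.1,0,0,0,0.05, 0,-8.9,9.2,0,0,0,0.05, 0,-7.9,10.1,0,0,0,0.05, 0,-6.9,10.8,0,0,0,0.05, 0,-5.8,11.5,0,0,0,0.05, 0,0,0,0,0,0,0.05]'
python3 -c "
from plan import *
plan([-62,0,222],0)"
```

```text
time: 11.75
eef_pos: [546.8, 110.6, 232.3]
orientation: [-179.7, 0.1, 76.4]
ft_force: [1.0, 0.1, -3.1]
opening: 13.1
t 11.75 mach TCP [-57.9  -0.  232.3] F [ 1.   0.1 -3.1] open 13.1
 turn [-0.0059  0.0015  0.0002]  shift now [ 0.  -4.  10.4]  shift after turn [ 0.  -4.1 10.3] len 11.0
```

Nearly there (about 0.1 rad left); finish with a slight over-press, then look.

```bash
python3 -m jog '[0,-2.2,6,0,0,0,0.05, 0,-2,6,0,0,0,0.05, 0,0,2,0,0,0,0.05, 0,0,1,0,0,0,0.05, 0,0,0,0,0,0,0.05]'
python3 - <<'E'
from plan import *
from station import camera
import cv2
plan([-62,0,222],0)
f=camera("side")["frame"][90:250,240:440,::-1]
cv2.imwrite("pics/s5.png",cv2.resize(f,None,fx=3,fy=3,interpolation=cv2.INTER_CUBIC))
E
```

```text
time: 12.17
eef_pos: [542.2, 111.7, 219.2]
orientation: [-179.6, 0.1, 76.4]
ft_force: [-7.2, -0.0, 0.4]
opening: 12.7
t 12.17 mach TCP [-62.6   0.  219.2] F [-7.2 -0.   0.4] open 12.7
 turn [-0.0068  0.0012  0.0002]  shift now [-0.   0.6 -2.8]  shift after turn [-0.   0.6 -2.8] len 3.0
```

View pics/s5.png

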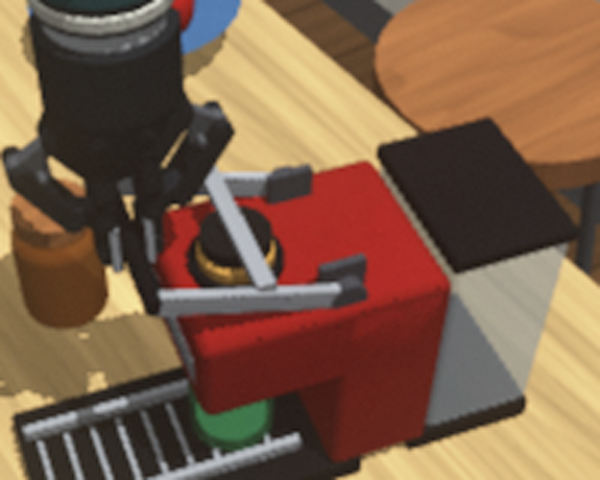

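The pad sits on the pod, arms flat, so the handle is shut. The cup is still under the head. I'll open only partly (to stay clear of the pad), lift off and look.

```bash
python3 -m jog '[0,0,0,0,0,0,0.35, 0,0,0,0,0,0,0.35, 0,0,0,0,0,0,0.35, 0,0,-5,0,0,0,0.35, 0,0,-15,0,0,0,0.35, 0,0,-25,0,0,0,0.35, 0,0,-25,0,0,0,0.35, 0,0,0,0,0,0,0.35]'
python3 - <<'E'
from plan import *
from station import camera
import cv2
plan([-62,0,219],0)
f=camera("side")["frame"][90:250,240:440,::-1]
cv2.imwrite("pics/s6.png",cv2.resize(f,None,fx=3,fy=3,interpolation=cv2.INTER_CUBIC))
E
```

```text
time: 12.88
eef_pos: [546.6, 111.5, 297.3]
orientation: [179.4, -0.2, 76.4]
ft_force: [0.7, 0.4, 1.0]
opening: 30.0
t 12.88 mach TCP [-58.3   0.9 297.3] F [0.7 0.4 1. ] open 30.0
 turn [ 0.011  -0.004  -0.0004]  shift now [-1.2 -4.6 78.2]  shift after turn [-0.9 -3.7 78.3] len 78.0
```

View pics/s6.png

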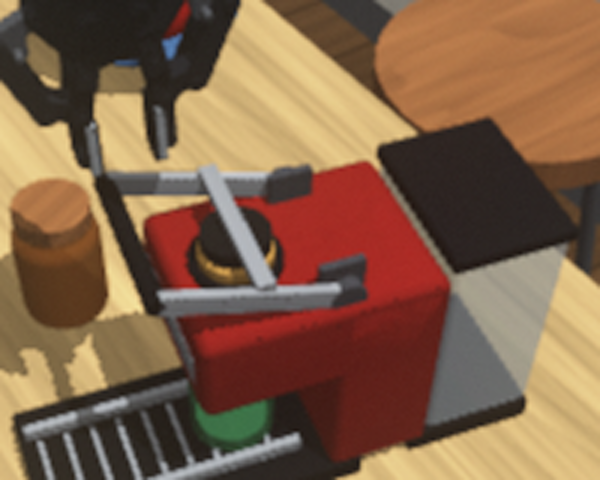

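The bar stays locked with the hand clear of it. I'll let the shot run for a good while, well within the 67 s.

```bash
cat > diff.py <<'E'
from station import camera,bot
import cv2,sys,os,numpy as np
f=camera("side")["frame"][205:245,295:345].astype(float)
if os.path.exists("ref.npy"): print("t",bot.read_state()["time"],"cup-region change",np.abs(f-np.load("ref.npy")).max().round(),np.abs(f-np.load("ref.npy")).mean().round(2))
else: np.save("ref.npy",f)
E
python3 diff.py
python3 -m jog '[0,0,0,0,0,0,0.35, 0,0,0,0,0,0,0.35, 0,0,0,0,0,0,0.35, 0,0,0,0,0,0,0.35, 0,0,0,0,0,0,0.35, 0,0,0,0,0,0,0.35, 0,0,0,0,0,0,0.35, 0,0,0,0,0,0,0.35, 0,0,0,0,0,0,0.35, 0,0,0,0,0,0,0.35, 0,0,0,0,0,0,0.35, 0,0,0,0,0,0,0.35]' >/dev/null
python3 -m jog '[0,0,0,0,0,0,0.35, 0,0,0,0,0,0,0.35, 0,0,0,0,0,0,0.35, 0,0,0,0,0,0,0.35, 0,0,0,0,0,0,0.35, 0,0,0,0,0,0,0.35, 0,0,0,0,0,0,0.35, 0,0,0,0,0,0,0.35, 0,0,0,0,0,0,0.35, 0,0,0,0,0,0,0.35, 0,0,0,0,0,0,0.35, 0,0,0,0,0,0,0.35]' >/dev/null
python3 diff.py
python3 -m jog '[0,0,0,0,0,0,0.35, 0,0,0,0,0,0,0.35, 0,0,0,0,0,0,0.35, 0,0,0,0,0,0,0.35, 0,0,0,0,0,0,0.35, 0,0,0,0,0,0,0.35, 0,0,0,0,0,0,0.35, 0,0,0,0,0,0,0.35, 0,0,0,0,0,0,0.35, 0,0,0,0,0,0,0.35, 0,0,0,0,0,0,0.35, 0,0,0,0,0,0,0.35]' >/dev/null
python3 -m jog '[0,0,0,0,0,0,0.35, 0,0,0,0,0,0,0.35, 0,0,0,0,0,0,0.35, 0,0,0,0,0,0,0.35, 0,0,0,0,0,0,0.35, 0,0,0,0,0,0,0.35, 0,0,0,0,0,0,0.35, 0,0,0,0,0,0,0.35, 0,0,0,0,0,0,0.35, 0,0,0,0,0,0,0.35, 0,0,0,0,0,0,0.35, 0,0,0,0,0,0,0.35]' >/dev/null
python3 diff.py
```

```text
t 15.0333 cup-region change 5.0 0.89
t 17.0833 cup-region change 5.0 0.91
```

```bash
python3 -m jog '[0,0,0,0,0,0,0.35, 0,0,0,0,0,0,0.35, 0,0,0,0,0,0,0.35, 0,0,0,0,0,0,0.35, 0,0,0,0,0,0,0.35, 0,0,0,0,0,0,0.35, 0,0,0,0,0,0,0.35, 0,0,0,0,0,0,0.35, 0,0,0,0,0,0,0.35, 0,0,0,0,0,0,0.35, 0,0,0,0,0,0,0.35, 0,0,0,0,0,0,0.35]' >/dev/null
python3 -m jog '[0,0,0,0,0,0,0.35, 0,0,0,0,0,0,0.35, 0,0,0,0,0,0,0.35, 0,0,0,0,0,0,0.35, 0,0,0,0,0,0,0.35, 0,0,0,0,0,0,0.35, 0,0,0,0,0,0,0.35, 0,0,0,0,0,0,0.35, 0,0,0,0,0,0,0.35, 0,0,0,0,0,0,0.35, 0,0,0,0,0,0,0.35, 0,0,0,0,0,0,0.35]' >/dev/null
python3 -m jog '[0,0,0,0,0,0,0.35, 0,0,0,0,0,0,0.35, 0,0,0,0,0,0,0.35, 0,0,0,0,0,0,0.35, 0,0,0,0,0,0,0.35, 0,0,0,0,0,0,0.35, 0,0,0,0,0,0,0.35, 0,0,0,0,0,0,0.35, 0,0,0,0,0,0,0.35, 0,0,0,0,0,0,0.35, 0,0,0,0,0,0,0.35, 0,0,0,0,0,0,0.35]' >/dev/null
python3 -m jog '[0,0,0,0,0,0,0.35, 0,0,0,0,0,0,0.35, 0,0,0,0,0,0,0.35, 0,0,0,0,0,0,0.35, 0,0,0,0,0,0,0.35, 0,0,0,0,0,0,0.35, 0,0,0,0,0,0,0.35, 0,0,0,0,0,0,0.35, 0,0,0,0,0,0,0.35, 0,0,0,0,0,0,0.35, 0,0,0,0,0,0,0.35, 0,0,0,0,0,0,0.35]' >/dev/null
python3 diff.py
python3 -m jog '[0,0,0,0,0,0,0.35, 0,0,0,0,0,0,0.35, 0,0,0,0,0,0,0.35, 0,0,0,0,0,0,0.35, 0,0,0,0,0,0,0.35, 0,0,0,0,0,0,0.35, 0,0,0,0,0,0,0.35, 0,0,0,0,0,0,0.35, 0,0,0,0,0,0,0.35, 0,0,0,0,0,0,0.35, 0,0,0,0,0,0,0.35, 0,0,0,0,0,0,0.35]' >/dev/null
python3 -m jog '[0,0,0,0,0,0,0.35, 0,0,0,0,0,0,0.35, 0,0,0,0,0,0,0.35, 0,0,0,0,0,0,0.35, 0,0,0,0,0,0,0.35, 0,0,0,0,0,0,0.35, 0,0,0,0,0,0,0.35, 0,0,0,0,0,0,0.35, 0,0,0,0,0,0,0.35, 0,0,0,0,0,0,0.35, 0,0,0,0,0,0,0.35, 0,0,0,0,0,0,0.35]' >/dev/null
python3 -m jog '[0,0,0,0,0,0,0.35, 0,0,0,0,0,0,0.35, 0,0,0,0,0,0,0.35, 0,0,0,0,0,0,0.35, 0,0,0,0,0,0,0.35, 0,0,0,0,0,0,0.35, 0,0,0,0,0,0,0.35, 0,0,0,0,0,0,0.35, 0,0,0,0,0,0,0.35, 0,0,0,0,0,0,0.35, 0,0,0,0,0,0,0.35, 0,0,0,0,0,0,0.35]' >/dev/null
python3 -m jog '[0,0,0,0,0,0,0.35, 0,0,0,0,0,0,0.35, 0,0,0,0,0,0,0.35, 0,0,0,0,0,0,0.35, 0,0,0,0,0,0,0.35, 0,0,0,0,0,0,0.35, 0,0,0,0,0,0,0.35, 0,0,0,0,0,0,0.35, 0,0,0,0,0,0,0.35, 0,0,0,0,0,0,0.35, 0,0,0,0,0,0,0.35, 0,0,0,0,0,0,0.35]' >/dev/null
python3 diff.py
python3 -m jog '[0,0,0,0,0,0,0.35, 0,0,0,0,0,0,0.35, 0,0,0,0,0,0,0.35, 0,0,0,0,0,0,0.35, 0,0,0,0,0,0,0.35, 0,0,0,0,0,0,0.35, 0,0,0,0,0,0,0.35, 0,0,0,0,0,0,0.35, 0,0,0,0,0,0,0.35, 0,0,0,0,0,0,0.35, 0,0,0,0,0,0,0.35, 0,0,0,0,0,0,0.35]' >/dev/null
python3 -m jog '[0,0,0,0,0,0,0.35, 0,0,0,0,0,0,0.35, 0,0,0,0,0,0,0.35, 0,0,0,0,0,0,0.35, 0,0,0,0,0,0,0.35, 0,0,0,0,0,0,0.35, 0,0,0,0,0,0,0.35, 0,0,0,0,0,0,0.35, 0,0,0,0,0,0,0.35, 0,0,0,0,0,0,0.35, 0,0,0,0,0,0,0.35, 0,0,0,0,0,0,0.35]' >/dev/null
python3 -m jog '[0,0,0,0,0,0,0.35, 0,0,0,0,0,0,0.35, 0,0,0,0,0,0,0.35, 0,0,0,0,0,0,0.35, 0,0,0,0,0,0,0.35, 0,0,0,0,0,0,0.35, 0,0,0,0,0,0,0.35, 0,0,0,0,0,0,0.35, 0,0,0,0,0,0,0.35, 0,0,0,0,0,0,0.35, 0,0,0,0,0,0,0.35, 0,0,0,0,0,0,0.35]' >/dev/null
python3 -m jog '[0,0,0,0,0,0,0.35, 0,0,0,0,0,0,0.35, 0,0,0,0,0,0,0.35, 0,0,0,0,0,0,0.35, 0,0,0,0,0,0,0.35, 0,0,0,0,0,0,0.35, 0,0,0,0,0,0,0.35, 0,0,0,0,0,0,0.35, 0,0,0,0,0,0,0.35, 0,0,0,0,0,0,0.35, 0,0,0,0,0,0,0.35, 0,0,0,0,0,0,0.35]'
python3 diff.py
python3 -c "
from plan import *
plan([-62,0,218],0)"
```

```text
t 21.1333 cup-region change 5.0 0.93
t 25.1833 cup-region change 5.0 0.9
time: 29.18
eef_pos: [544.5, 111.4, 290.3]
orientation: [180.0, -0.0, 76.4]
ft_force: [0.3, -0.2, -0.4]
opening: 29.9
t 29.2333 cup-region change 5.0 0.89
t 29.23 mach TCP [-6.040e+01  2.000e-01  2.903e+02] F [-0.6  0.2  0.1] open 30.1
 turn [ 0.     -0.0001 -0.0002]  shift now [-0.2 -1.6 72.3]  shift after turn [-0.2 -1.6 72.3] len 72.0
```

Sixteen seconds have passed with the hand off. Now regrasp the bar.

```bash
python3 -m jog '[0,-0.5,20,0,0,0,0.35, 0,-0.5,20,0,0,0,0.35, 0,-0.5,20,0,0,0,0.35, 0,0,12,0,0,0,0.35, 0,0,0,0,0,0,0.35, 0,0,0,0,0,0,0.05, 0,0,0,0,0,0,0.05, 0,0,0,0,0,0,0.05, 0,0,0,0,0,0,0.05, 0,0,0,0,0,0,0.05]' 30
python3 -c "
from plan import *
plan([-62,0,219],0)"
```

```text
time: 30.07
eef_pos: [542.3, 111.9, 218.9]
orientation: [-179.9, 0.0, 76.4]
ft_force: [-5.3, 1.2, -0.8]
opening: 13.1
t 30.07 mach TCP [-62.7   0.3 218.9] F [-5.3  1.2 -0.8] open 13.1
 turn [-0.0015  0.      0.0001]  shift now [-0.3  0.7 -0.1]  shift after turn [-0.3  0.7 -0.1] len 1.0
```

```bash
python3 -m jog '[0,2.3,-6,0,0,0,0.05, 0,2.3,-6,0,0,0,0.05, 0,5.8,-11.5,0,0,0,0.05, 0,6.9,-10.8,0,0,0,0.05, 0,7.9,-10.1,0,0,0,0.05, 0,8.9,-9.2,0,0,0,0.05, 0,9.8,-8.3,0,0,0,0.05, 0,10.6,-7.3,0,0,0,0.05, 0,11.2,-6.2,0,0,0,0.05, 0,11.8,-5,0,0,0,0.05, 0,12.3,-3.9,0,0,0,0.05, 0,0,0,0,0,0,0.05]'
python3 -c "
from plan import *
plan([15.5,0,302],0);plan([79,0,308],0)"
```

```text
time: 31.07
eef_pos: [633.7, 90.0, 307.5]
orientation: [179.4, -0.2, 76.3]
ft_force: [1.5, 0.2, 6.4]
opening: 12.4
t 31.07 mach TCP [ 31.4   0.4 307.5] F [1.5 0.2 6.4] open 12.4
 turn [ 0.0111 -0.003  -0.0011]  shift now [ -0.5 -15.9   5.3]  shift after turn [ -0.4 -15.9   5.5] len 17.0
t 31.07 mach TCP [ 31.4   0.4 307.5] F [1.5 0.2 6.4] open 12.4
 turn [ 0.0111 -0.003  -0.0011]  shift now [-0.4 47.6  0. ]  shift after turn [-0.4 47.6 -0.5] len 48.0
```

```bash
python3 -m jog '[0,12.5,-2.3,0,0,0,0.05, 0,12.8,-1.2,0,0,0,0.05, 0,12.8,0,0,0,0,0.05, 0,8,1,0,0,0,0.05, 0,4,0.5,0,0,0,0.05, 0,2,0,0,0,0,0.05, 0,0,0,0,0,0,0.05, 0,0,0,0,0,0,0.05]'
python3 -c "
from plan import *
plan([79,0,308],0)"
```

```text
time: 31.73
eef_pos: [679.1, 79.0, 306.9]
orientation: [-179.9, -0.0, 76.4]
ft_force: [-8.0, 0.9, 4.6]
opening: 12.8
t 31.73 mach TCP [ 78.    0.4 306.9] F [-8.   0.9  4.6] open 12.8
 turn [-0.0025 -0.0004  0.0007]  shift now [-0.4  1.  -1.1]  shift after turn [-0.4  1.  -1.1] len 2.0
```

The bar pushes back with 8 N, so it is at its stop. Release, rise and withdraw.

```bash
python3 -m jog '[0,0,0,0,0,0,0.6, 0,0,0,0,0,0,0.6, 0,0,0,0,0,0,0.6, 0,0,0,0,0,0,0.6, 0,0,-10,0,0,0,0.6, 0,0,-18,0,0,0,0.6, 0,-6,-18,0,0,0,0.6, 0,-15,-12,0,0,0,0.6, 0,-26,-5,0,0,0,0.6, 0,-30,0,0,0,0,0.6, 0,-30,0,0,0,0,0.6, 0,0,0,0,0,0,0.6]'
python3 -m jog '[0,-35,0,0,0,0,0.6, 0,-35,0,0,0,0,0.6, 0,-35,0,0,0,0,0.6, 0,-35,0,0,0,0,0.6, 0,-35,0,0,0,0,0.6, 0,-35,0,0,0,0,0.6, 0,0,0,0,0,0,0.6, 0,0,0,0,0,0,0.6]'
python3 - <<'E'
from plan import *
from station import camera
import cv2
plan([79,0,308],0)
z=lambda a,k:cv2.resize(a,None,fx=k,fy=k,interpolation=cv2.INTER_CUBIC)
f=camera("side")["frame"][80:330,235:435,::-1];g=camera("top")["frame"][90:290,180:400,::-1]
cv2.imwrite("pics/s7.png",np.hstack([z(f,2),cv2.resize(g,(400,500))]))
E
```

```text
time: 32.73
eef_pos: [572.6, 104.8, 369.9]
orientation: [-180.0, -0.1, 76.5]
ft_force: [0.2, 0.8, 0.5]
opening: 51.2
time: 33.4
eef_pos: [372.4, 153.2, 369.5]
orientation: [179.8, -0.1, 76.5]
ft_force: [1.0, -1.3, -0.7]
opening: 51.3
t 33.4 mach TCP [-237.5    0.5  369.5] F [ 1.  -1.3 -0.7] open 51.3
 turn [ 0.0043 -0.002   0.0013]  shift now [ -1.  316.2  62.9]  shift after turn [ -0.5 316.5  61.5] len 322.0
```

View pics/s7.png

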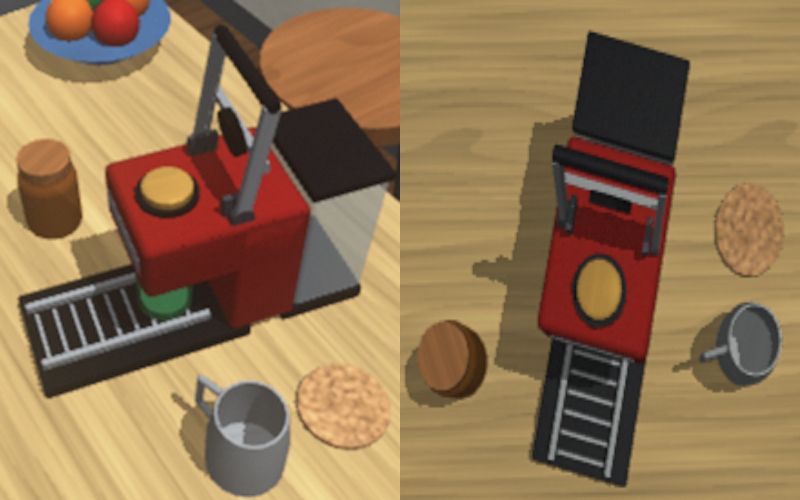

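The handle is back up and the cup is under the head, with jar, jug and coaster in place. A numeric check of handle and cup before handing in:

Run:
```python
from plan import *
from station import camera
import cv2
f=camera("side")["frame"][:,:,::-1];a=cv2.imread("pics/side0.png")
d=np.abs(f.astype(int)-a).max(2);print("handle region diff max/mean",d[90:195,330:380].max(),d[90:195,330:380].mean().round(2),"jug/coaster",d[262:330,330:435].max(),"jar",d[150:200,242:276].max())
g=f.astype(int);m=(g[...,1]-np.maximum(g[...,0],g[...,2])>15);m[:200]=0;m[:,:250]=0;m[:,380:]=0
v,u=np.nonzero(m);print("green u",u.min(),u.max(),"v max",v.max())
for x in(-6,-3,0,3):
  p=np.vstack([proj("side",M(q,[x+31*np.cos(t),31*np.sin(t),20])) for t in np.linspace(0,6.28,99)]);print(x,p[:,0].min().round(1),p[:,0].max().round(1),p[:,1].max().round(1))
```

```text
handle region diff max/mean 20 6.84 jug/coaster 12 jar 12
green u 305 329 v max 239
-6 301.4 328.9 242.9
-3 302.7 330.2 242.5
0 304.0 331.4 242.1
3 305.2 332.6 241.7
```

```bash
python3 -c "
from station import workorder,bot
print(workorder.close_job(),bot.read_state()['time'])"
```

```text
the job is handed in; nothing more can be done
the job is handed in; nothing more can be done
```

I handed the espresso job in at about 33.5 s on the robot's clock. I slid the cup about 87 mm along the lane with the closed fingers. Then I swung the handle down until its pad sat on the pod and took the hand off for about 17 s. After that I swung the handle back up to its stop and withdrew the arm.

**Last checks:**
- **Cup:** it stands upright about 2 mm in front of the spout axis, give or take 2–3 mm.
- **Handle:** it pushed back with 8 N at the open stop. The side picture shows no shifted edges against the start (largest pixel difference 20). Its mean difference of about 7 I put down to lighting, but did not confirm.
- **Jug, jar and coaster:** unmoved in the side picture (largest pixel difference 12).
- **Forces:** every reading, taken at the end of each move, was under 10 N; I did not log forces during the moves.

**Not confirmed:** no coffee was visible in the cup while I waited, so only the locked handle and the waiting time show that the shot ran.

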